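# Tip a blank into the routing jig and push it home

## Robot

A 7-joint arm with a two-finger parallel gripper is mounted at the origin on a cart in front of the work surface, level with it; the furniture and walls round the work are solid. World frame = base frame: x ahead of the robot, y to its left, z up, the work surface at z = 0. Lengths are in m, angles in rad, forces in N, time in s.
With the tool pointing down it reaches from about 0.4 to 0.875 m from the base axis. Payload 19.3 kg.
Tool frame: the origin (TCP) lies on the centre line of the jaws, within the pads' length; the fingertips stand 8 mm ahead of it and the grasp point (between the pads) lies 11 mm behind it; z points along the fingers, y is the line along which they close (so a half turn about z gives the same grasp; the last joint's range is limited). The gripper opens to 85 mm and grips with 20 to 120 N. Pads are 22 mm wide; open, the fingers measure 114 mm over their backs; the gripper's body (76 mm by 85 mm) begins 54 mm behind the grasp point. The pads swing forward as they close: fully open they stand 13 mm farther back than shut.
Start: joints at [-1.316, 0.521, -0.036, 1.599, 0.021, 1.021, -0.113], TCP at [0.199, 0.592, 0.239] pointing down, gripper open.
Joint ranges: [-2.91, 2.91], [-0.3, 2.13], [-1.5, 1.42], [0.17, 2.43], [-1.26, 4.41], [0.16, 1.93], [-2.52, 2.52]. Speed limits (rad/s): [1.89, 1.89, 2.39, 2.39, 3.01, 3.01, 3.01].

## Interface

Orientations are given as a rotation vector (axis times angle).
In Python, from bench import bot gives the robot as it stands. The module is installed in compiled form; this text tells all that it offers.
- The arm moves only by the shell command python3 -m pendant 'ROWS' [OPENING] [FORCE]. ROWS is JSON, a list of rows, each a list of 4 numbers: the shift along the tool's x, y, z in m, then the turn about the tool's z in degrees. A call has 1 to 5 rows; each row is the pose to reach, as a shift and turn from the pose commanded when the call began, along the tool's axes at that moment; what a row does not reach only later rows make up. A row lasts 1/12 s, in which the tool goes at most 41.7 mm and 7.16 degrees, less where a joint would pass 70% of its speed; a pose out of reach is approached as far as the arm can. A call with a gripper value outside its range is refused whole. OPENING is the opening in per cent of the stroke, from 0 (shut) to 100 (fully open), set as the call begins (- or left out, the last holds). The fingers move at their own pace and stop on an object; FORCE is the grip in N (left out, the last holds). Time passes only in rows, so rows that repeat a pose let the fingers close. It gives the time, the measured TCP pose, the force, the opening and the grip force at its end, in the units of the state.
- bot.observe(): the state, without advancing time (a new reading comes with each control period).
- bot.camera(name): name is "side" or "top"; returns a dict with "color" (480x640x3 uint8, blue, green, red), "intrinsics" (3x3 intrinsics, pixels), "R" (3x3) and "t" (3): a world point X has camera coordinates R X + t. Camera axes: x right, y down, z forward; pixel columns grow to the right and rows downward; lengths in m; the calibration is good to about 2 mm. A picture is of the moment at which its call begins. There is no depth.
- bot.finish_job(): hands the job in; it is judged then, once.
The state is a dict: "clock": time; "qpos": joint angles; "joint_velocities": joint speeds; "effort": joint torques, N m; "ee_pos": TCP position; "tcp_rot": TCP orientation; "ft_force": force on the tool from outside, world axes, zero at the start; "moment": the same for the moment, N m; "grip_width": opening from 0.0 (shut) to 1.0 (fully open); "gripper_force": force on a finger pad.
Only numpy, scipy, OpenCV 4.12 (cv2) and the standard library are available. Lean on these libraries where they do the work, as an engineer would, in place of code of your own. Each camera call takes 0.05 s, during which the arm holds its last target. There are 200 camera calls.

## Task

Load the routing jig without gripping anything: push the plywood blank that stands on end on the jig's board high up, so that it topples from where it stands and falls flat between the two low rails, and then push it along the pocket with the fingertips until its leading end rests against the end stop. Never pinch, lift or carry the blank or slide it about while it stands, leave every other thing where it is, and finish clear of the blank.

Things in the scene. Friction and masses are not known exactly. Their poses are not given: they have to be found in the camera images.
- jig: Routing jig fixed on the worktop: plywood board 330 (x) x 150 (y) x 9 mm, origin at the centre of its underside; +x points along the pocket to the end stop. Pocket 105 mm wide between two dark rails (20 mm wide, 10 mm high above the board) from the mouth at x = -35 mm to the stop. The bare board from x = -165 to -35 mm is where the blank stands at the start.
- jig_stop (a point): Centre of the end stop's face that looks down the pocket, at x = 145 mm, y = 0 of the jig, 18 mm above the worktop (9 mm above the board); axes as the jig. The stop is 20 mm thick and 18 mm high above the board.
- jig_mouth (a point): Middle of the pocket's open mouth, on the top of the board (9 mm above the worktop); axes as the jig.
- blank: Loose plywood blank, 65 x 160 x 18 mm, 0.08 to 0.17 kg, standing 160 mm tall on its 65 x 18 mm end before the mouth. Own axes: x across its width, y along its length (up as it stands), z through its thickness; as it stands, z points along the jig's +x (within 0.1 rad), to the mouth. Origin: middle of one broad face (the other lies at z = 18 mm).
- blank_center (a point): Centre of the blank's volume; 89 mm above the worktop while it stands, 18 mm when it lies flat on the jig's board. Axes as the blank.
- blank_top (a point): Middle of the end face that is the blank's top while it stands (169 mm above the worktop) and becomes its leading end, towards the stop, once it has toppled; 80 mm from the centre. Axes as the blank.
- router_bit: Bystander, to be left alone: router bit standing on its cutter, shank up, 62 mm tall, beside the jig. Origin at the centre of its underside.
- star_knob: Bystander, to be left alone: black star knob with its threaded stud up, 56 mm tall, beside the jig. Origin at the centre of its underside.
- tape_measure: Bystander, to be left alone: tape measure standing 68 mm tall, beyond the stop end of the jig. Origin at the centre of its underside.
- glue_bottle: Bystander, to be left alone: yellow bottle of wood glue, 208 mm tall, behind the jig. Origin at the centre of its underside.
- sanding_block: Bystander, to be left alone: cork sanding block, 59 x 112 x 34 mm, behind the jig. Origin at the centre of its underside.
- masking_tape: Bystander, to be left alone: roll of masking tape lying flat, 100 mm across, 24 mm high, behind the jig. Origin at the centre of its underside.
Not all that is in view belongs to the job. There is more than one size of the blank; the one meant has the size given above.

How it is judged:
On the way:
1. the blank has toppled and lies flat on the board between the rails ((angle between blank's own z axis and vertical below 0.08 rad or angle between blank's own z axis and vertical above 3.06159 rad) and y of blank_center in the frame of jig between -0.023 and 0.023 m and height (world z) of blank_center below 0.022 m and x of blank_top in the frame of jig above 0.03 m), for 0.2 s.
At the end, for the whole second after the job is handed in: The blank lies flat on the jig's board (within 0.08 rad, centre below 22 mm above the worktop), between the rails (within 23 mm of the pocket's middle line, within 0.1 rad of the pocket's direction), its former top end within 5 mm of the stop's face, and at rest ((angle between blank's own z axis and vertical below 0.08 rad or angle between blank's own z axis and vertical above 3.06159 rad) and y of blank_center in the frame of jig between -0.023 and 0.023 m and height (world z) of blank_center below 0.022 m and x of blank_top in the frame of jig_stop between -0.005 and 0.006 m and angle between the y axis of blank and the x axis of jig, either way round below 0.1 rad and linear speed of blank below 0.01 m/s); the robot touches nothing.
It fails at once if the standing blank is lifted (height (world z) of blank_center above 0.105 m).
It fails at once if the lying blank is lifted (angle between blank's own y axis and vertical between 1.4 and 1.74 rad and height (world z) of blank_center above 0.05 m).
It fails at once if the blank is carried or slid more than 30 mm while it still stands (angle between blank's own y axis and vertical below 0.1 rad and distance of blank from where it was at the start of the episode above 0.03 m).
It fails at once if the blank is taken between the fingers (the grasp point is inside it) (x of the grasp point in the frame of blank_center between -0.028 and 0.028 m and y of the grasp point in the frame of blank_center between -0.076 and 0.076 m and z of the grasp point in the frame of blank_center between -0.006 and 0.006 m).
It fails at once if a bystander is moved by more than 20 mm or knocked over (distance of any of router_bit, star_knob, tape_measure, glue_bottle, sanding_block, masking_tape from where it was at the start of the episode above 0.02 m or angle between any of router_bit, star_knob, tape_measure, glue_bottle, sanding_block, masking_tape's own z axis and vertical above 0.5 rad).
It also fails if it takes over 38 s, if anything falls off the work surface, if the arm or the gripper's body presses on something with over 40 N, if the wrist force passes 120 N, or if a joint passes its speed limit or range.

## Working session

There is one attempt and no reset: what is moved stays moved. The work goes in short steps, Python scripts to look and compute and a shell command to move; the robot and the scene stay as the last step left them, time stands still between calls to the robot, and variables do not carry over. Pictures are saved under pics/ and viewed, at most 10 in all, crops included, and the job is handed in when it is done.

```bash
mkdir -p pics
python3 - <<'E'
from bench import bot
import cv2,pickle
d={n:bot.camera(n) for n in("side","top")}
pickle.dump(d,open('c0.pkl','wb'))
for n in d: cv2.imwrite(f'pics/{n}0.png',d[n]['color']); print(n,d[n]['intrinsics'],d[n]['R'],d[n]['t'])
s=bot.observe();print(s['clock'],s['ee_pos'],s['tcp_rot'],s['ft_force'],s['grip_width'])
E
```

```text
side [[541.3469078    0.         322.26907846]
 [  0.         541.3469078  231.86083935]
 [  0.           0.           1.        ]] [[-0.32113086  0.94683036  0.01967822]
 [ 0.66843395  0.24133045 -0.70353086]
 [-0.67087333 -0.21277188 -0.71039221]] [ 0.18704757 -0.30715031  1.42900413]
top [[487.99726275   0.         321.81616297]
 [  0.         487.99726275 237.45325466]
 [  0.           0.           1.        ]] [[-0.01983396 -0.99954675 -0.02264749]
 [-0.99486775  0.02197897 -0.09876788]
 [ 0.09922088  0.0205723  -0.99485275]] [0.04153492 0.58423518 0.90794694]
0.1 [0.19939527 0.59206556 0.23881082] [-5.07968144e-01 -3.10016007e+00  1.45984046e-03] [-0.01981017  0.08706014  0.59536689] 1.0042286842968473
```

View pics/side0.png

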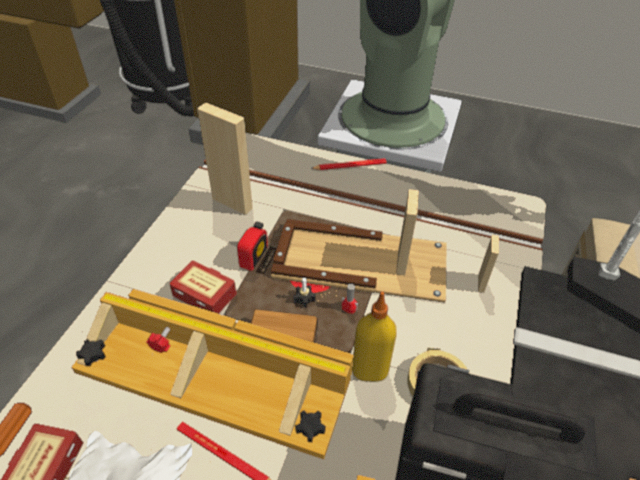

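View pics/top0.png

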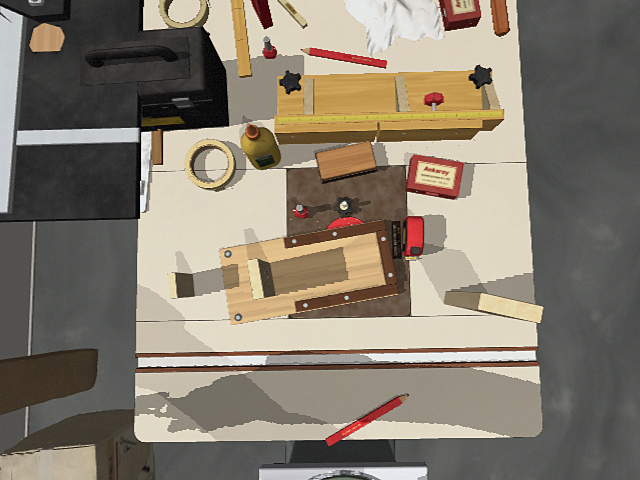

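Three blanks stand on end, by top-view pixels: (180,285) is a small one off the jig, (260,278) stands on the jig's board before the mouth, and (495,305) is a large one off the jig. The middle one fits by place; I'll confirm its size by measurement and a crop.

```bash
cat > h.py <<'E'
import numpy as np
def ray(c,uv,z):
    R,t,K=c['R'],c['t'],c['intrinsics']
    d=R.T@np.linalg.inv(K)@np.array([uv[0],uv[1],1.]); o=-R.T@t
    return o+d*(z-o[2])/d[2]
def proj(c,X):
    p=c['intrinsics']@(c['R']@np.array(X)+c['t']); return p[:2]/p[2]
E
python3 - <<'E'
import pickle,cv2
d=pickle.load(open('c0.pkl','rb'))
a=cv2.resize(d['top']['color'][215:335,160:430],None,fx=2.9,fy=2.9,interpolation=cv2.INTER_CUBIC)
b=cv2.resize(d['side']['color'][180:310,380:520],(260,240),interpolation=cv2.INTER_CUBIC)
import numpy as np
o=np.zeros((a.shape[0]+240,a.shape[1],3),np.uint8);o[:a.shape[0]]=a;o[a.shape[0]:,:260]=b
cv2.imwrite('pics/crop0.png',o);print(o.shape)
E
```

```text
(588, 783, 3)
```

View pics/crop0.png

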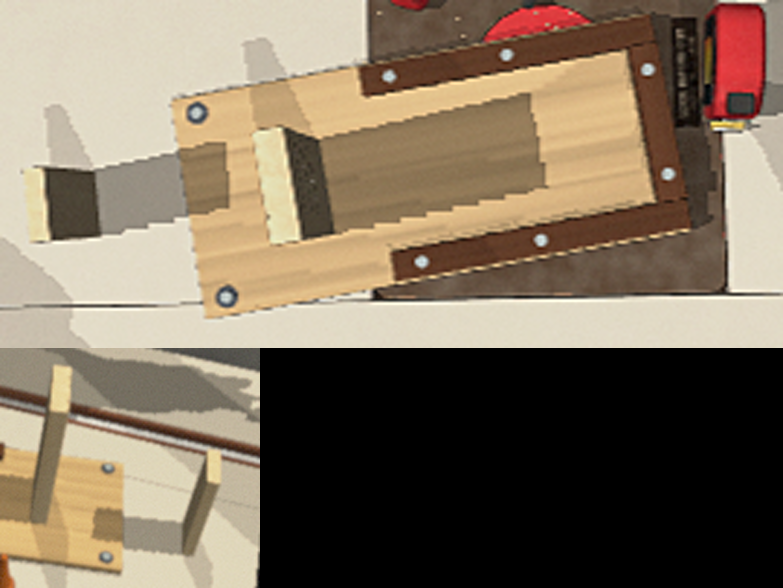

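The crop shows the blank's top face at crop corners (254,132), (282,127), (302,238), (272,243). The jig's left corners are at (172,98) and (206,318), and the small distractor's top is at (24,168)–(49,242).

Run:
```python
import pickle,numpy as np
from h import *
d=pickle.load(open('c0.pkl','rb'));c=d['top'];np.set_printoptions(precision=4,suppress=True)
f=lambda p,z:ray(c,(p[0]/2.9+160-.33,p[1]/2.9+215-.33),z)
T=np.array([f(p,.169) for p in[(254,132),(282,127),(302,238),(272,243)]])
print('top',T.mean(0),[np.linalg.norm(T[i]-T[(i+1)%4]) for i in range(4)])
A,B=f((172,98),.009),f((206,318),.009);print('board end',A,B,np.linalg.norm(A-B))
# rail outer edges end to end (z .019)
C,D=f((655,14),.019),f((691,230),.019);print('outer stop end',C,D,np.linalg.norm(C-D))
ex=((C+D)-(A+B))/2;ex[2]=0;print('len',np.linalg.norm(ex));yaw=np.arctan2(ex[1],ex[0]);u=ex/np.linalg.norm(ex);v=np.array([-u[1],u[0],0])
O=(A+B)/2+u*.165;O[2]=0;print('jig',O,yaw,np.degrees(yaw))
M=np.array([u,v])
for n,p,z in[('mouth l',(360,68),.019),('mouth l in',(365,96),.019),('mouth r in',(392,252),.019),('stopface top',(627,50),.027),('stop face bot',(657,202),.027)]: print(n,M@(f(p,z)-O))
tc=T.mean(0);print('blank in jig',M@(tc-O))
w=(T[1]+T[2]-T[0]-T[3]);l=(T[0]+T[1]-T[2]-T[3]);ly=np.arctan2(l[1],l[0])-np.pi/2;print('blank yaw rel',np.degrees(ly-yaw))
# side check
print('side proj blank top',proj(d['side'],tc))
S=np.array([f(p,.115) for p in[(24,168),(49,242)]]);print('small',S,np.linalg.norm(S[0]-S[1]),M@(S.mean(0)-O))
pickle.dump((O,yaw,M),open('jig.pkl','wb'))
from scipy.spatial.transform import Rotation as Ro
from bench import bot
s=bot.observe();print('tool axes\n',Ro.from_rotvec(s['tcp_rot']).as_matrix())
```

```text
top [0.5066 0.1357 0.169 ] [np.float64(0.0160115554204363), np.float64(0.06314263861834217), np.float64(0.01698664741982152), np.float64(0.06294599528944755)]
board end [0.5697 0.2325 0.009 ] [0.4219 0.2095 0.009 ] 0.14962771225100147
outer stop end [ 0.6183 -0.095   0.019 ] [ 0.4741 -0.114   0.019 ] 0.14545863441068196
len 0.32942683048931876
jig [0.5211 0.058  0.    ] -1.4170609293470973 -81.19161056447481
mouth l [-0.035   0.0715]
mouth l in [-0.0348  0.0523]
mouth r in [-0.0343 -0.0529]
stopface top [0.1424 0.0514]
stop face bot [ 0.1433 -0.0506]
blank in jig [-0.0791 -0.0024]
blank yaw rel 0.5811072309346712
side proj blank top [412.197  200.3933]
small [[0.5208 0.2972 0.115 ]
 [0.4763 0.2816 0.115 ]] 0.04714379337957487 [-0.2321  0.0132]
tool axes
 [[-0.9477  0.3191 -0.0002]
 [ 0.3191  0.9477 -0.0009]
 [-0.0001 -0.0009 -1.    ]]
```

The blank on the jig measures about 63 x 17 mm at z = 0.169 and stands at jig (-79, -2) mm, so it is the right one; the off-jig blank on the left is 47 mm wide. I'll move behind it with the fingers shut.

```bash
python3 -m pendant '[[-0.033,-0.022,0,0],[-0.066,-0.044,0,0],[-0.099,-0.066,0,0],[-0.132,-0.088,0,0],[-0.165,-0.11,0,0]]' 0 20 && python3 -m pendant '[[-0.033,-0.022,0,0],[-0.066,-0.044,0,0],[-0.099,-0.066,0,0],[-0.132,-0.088,0,0],[-0.165,-0.11,0,0]]' && python3 -m pendant '[[-0.02,-0.013,0,-6],[-0.04,-0.026,0,-12],[-0.06,-0.04,0,-18],[-0.074,-0.052,0,-24],[-0.074,-0.052,0,-27.4]]'
cat > w.py <<'E'
import pickle,numpy as np
from h import *
from bench import bot
from scipy.spatial.transform import Rotation as Ro
O,yaw,M=pickle.load(open('jig.pkl','rb'))
s=bot.observe();R=Ro.from_rotvec(s['tcp_rot']).as_matrix()
print('t',s['clock'],'jig xy',M@(s['ee_pos']-O),'z',s['ee_pos'][2],'F',s['ft_force'],'w',s['grip_width'],'yaw y-axis',np.degrees(np.arctan2(R[1,1],R[0,1])))
E
python3 w.py
```

```text
clock: 0.52
ee_pos: [0.3215, 0.4336, 0.2391]
tcp_rot: [-0.508, -3.1, 0.001]
ft_force: [1.5, 1.9, 0.1]
grip_width: 0.299
gripper_force: 0.0
clock: 0.93
ee_pos: [0.4427, 0.2767, 0.2393]
tcp_rot: [-0.508, -3.1, 0.0]
ft_force: [1.5, 1.7, 0.5]
grip_width: 0.003
gripper_force: 0.0
clock: 1.35
ee_pos: [0.4973, 0.2018, 0.2391]
tcp_rot: [-0.243, 3.132, -0.002]
ft_force: [0.7, -0.4, -0.4]
grip_width: -0.001
gripper_force: 0.0
t 1.35 jig xy [-0.14574599 -0.00145408] z 0.23905153630839854 F [ 0.65673881 -0.4092757  -0.43882372] w -0.0005330286823181561 yaw y-axis 98.87270510753923
```

```bash
python3 -m pendant '[[0.001,0,0.03,0],[0.001,0,0.06,0],[0.001,0,0.086,0],[0.001,0,0.086,0]]'; python3 w.py
python3 - <<'E'
from bench import bot
import cv2,numpy as np
a=bot.camera('side')['color'][120:320,330:530];b=bot.camera('top')['color'][200:340,150:350]
cv2.imwrite('pics/pre.png',np.hstack([cv2.resize(a,(400,400)),cv2.resize(b,(400,280))if 0 else np.vstack([cv2.resize(b,(400,280)),np.zeros((120,400,3),np.uint8)])]))
E
```

```text
clock: 1.68
ee_pos: [0.4923, 0.2043, 0.1491]
tcp_rot: [0.24, -3.126, 0.004]
ft_force: [-1.1, -1.0, -0.5]
grip_width: 0.001
gripper_force: 0.0
t 1.6833 jig xy [-0.14904028 -0.00595283] z 0.1491422593096445 F [-1.13441231 -0.95688073 -0.54573991] w 0.0008903608570812572 yaw y-axis 98.79364134710102
```

View pics/pre.png

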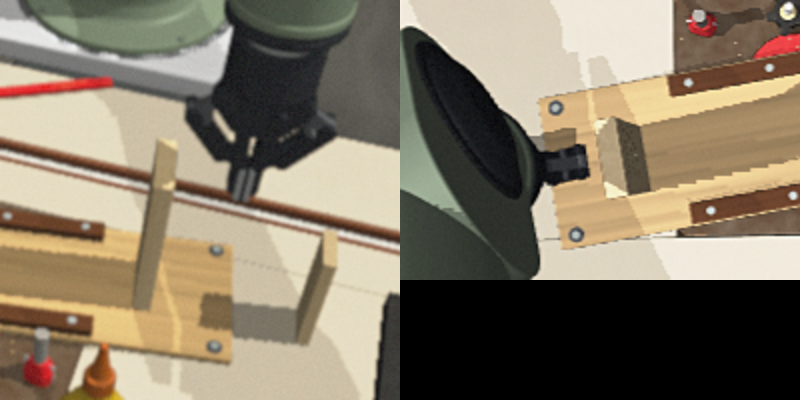

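The picture shows the shut fingers at (243,183) behind the blank and below its top, clear of the small blank at (318,290). Next I approach and push.

```bash
python3 -m pendant '[[-0.003,-0.012,0,0],[-0.003,-0.024,0,0],[-0.003,-0.034,0,0],[-0.003,-0.034,0,0]]'; python3 w.py; python3 -m pendant '[[0,-0.008,0,0],[0,-0.016,0,0],[0,-0.024,0,0],[0,-0.031,0,0],[0,-0.037,0,0]]'; python3 w.py
python3 - <<'E'
from bench import bot
import cv2
cv2.imwrite('pics/push1.png',bot.camera('side')['color'][120:320,230:530])
E
```

```text
clock: 2.12
ee_pos: [0.5036, 0.1693, 0.1543]
tcp_rot: [-0.235, 3.131, -0.001]
ft_force: [0.2, -0.9, 1.1]
grip_width: 0.002
gripper_force: 0.0
t 2.1167 jig xy [-0.11265548 -0.00018024] z 0.15428819341911773 F [ 0.15666177 -0.921116    1.08003113] w 0.0016035921120945884 yaw y-axis 98.59604249989854
clock: 2.53
ee_pos: [0.5085, 0.1347, 0.1533]
tcp_rot: [0.24, -3.132, 0.0]
ft_force: [0.5, 0.6, -0.6]
grip_width: -0.0
gripper_force: 0.0
t 2.5333 jig xy [-0.07779898 -0.0006784 ] z 0.15331652044683772 F [ 0.52354628  0.62565885 -0.61170035] w -4.464160687775629e-05 yaw y-axis 98.76275880752709
```

View pics/push1.png

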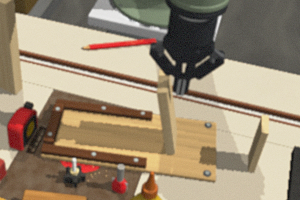

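The blank at (165,115) is just starting to lean with the fingers touching it, so I push on.

```bash
python3 -m pendant '[[0,-0.007,0,0],[0,-0.014,0,0],[0,-0.021,0,0],[0,-0.026,0,0],[0,-0.026,0,0]]'; python3 w.py;  python3 -m pendant '[[0,0,0,0],[0,0,0,0],[0,0,0,0],[0,0,0,0],[0,0,0,0]]'
python3 - <<'E'
from bench import bot
import cv2,pickle
d={n:bot.camera(n) for n in("side","top")};pickle.dump(d,open('c1.pkl','wb'))
a=cv2.resize(d['top']['color'][215:335,160:430],None,fx=2.9,fy=2.9,interpolation=cv2.INTER_CUBIC)
b=cv2.resize(d['side']['color'][160:310,230:530],(500,250))
import numpy as np
o=np.zeros((600,783,3),np.uint8);o[:348]=a;o[348:598,:500]=b
cv2.imwrite('pics/push2.png',o)
E
```

```text
clock: 3.0
ee_pos: [0.5125, 0.1087, 0.1533]
tcp_rot: [0.239, -3.132, 0.001]
ft_force: [0.6, -0.2, -0.4]
grip_width: 0.0
gripper_force: 0.0
t 3.0 jig xy [-0.05144002 -0.00068116] z 0.15328727121081714 F [ 0.63294438 -0.23298221 -0.3520813 ] w 0.0001894882362027988 yaw y-axis 98.70835659078749
clock: 3.42
ee_pos: [0.5123, 0.1103, 0.1533]
tcp_rot: [0.241, -3.132, -0.0]
ft_force: [-0.7, 0.3, -0.0]
grip_width: -0.001
gripper_force: 0.0
```

View pics/push2.png

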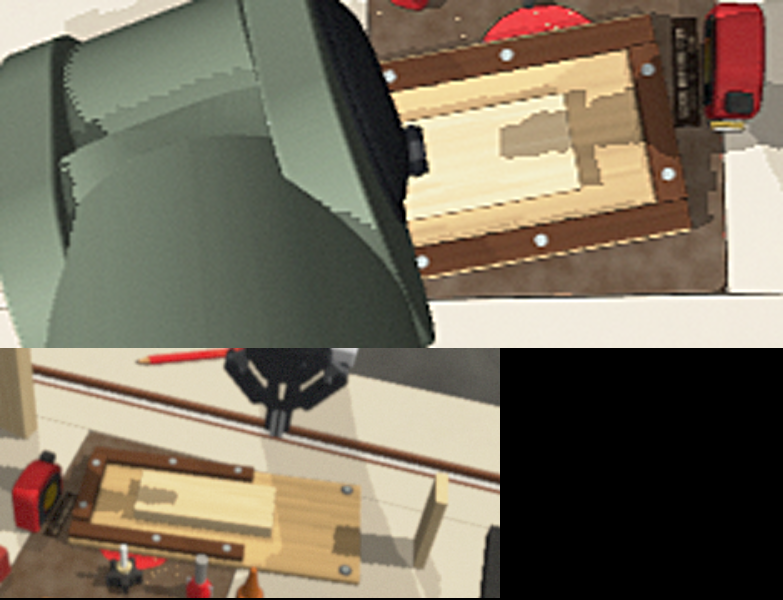

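The blank lies flat in the pocket: its leading end is at crop (565,95)–(580,190), and in the side crop its tail is at (275,488)–(272,517).

Run:
```python
import pickle
from h import *
d=pickle.load(open('c1.pkl','rb'));O,yaw,M=pickle.load(open('jig.pkl','rb'))
f=lambda p,z:M@(ray(d['top'],(p[0]/2.9+160-.33,p[1]/2.9+215-.33),z)-O)
g=lambda p,z:M@(ray(d['side'],(p[0]*.6+230-.2,(p[1]-348)*.6+160-.2),z)-O)
print('lead',f((565,95),.027),f((580,190),.027));print('tail',g((275,488),.027),g((272,517),.027))
print('lead side',g((140,470),.027),g((135,509),.027))
```

```text
lead [0.09655759 0.0291015 ] [ 0.09503107 -0.03421445]
tail [-0.06290775 -0.03048825] [-0.06315594  0.01590931]
lead side [ 0.09855574 -0.02931302] [0.09267672 0.03352045]
```

Lead end is at jig x = 96 mm, tail at -64 mm and y at about -2 mm, which matches the 160 mm length. I'll back off, descend behind the tail, then push about 49 mm.

```bash
python3 -m pendant '[[0,0.03,0,0],[0,0.06,0,0],[0,0.06,0,0]]' && python3 -m pendant '[[0.001,0,0.035,0],[0.001,0,0.07,0],[0.001,0,0.1,0],[0.001,0,0.115,0],[0.001,0,0.115,0]]' && python3 w.py && python3 -m pendant '[[0,0,0.006,0],[0,0,0.011,0],[0,0,0.011,0],[0,0,0.011,0]]' && python3 w.py
```

```text
clock: 3.77
ee_pos: [0.5021, 0.175, 0.1533]
tcp_rot: [-0.249, 3.132, 0.004]
ft_force: [-0.5, 1.3, 0.3]
grip_width: -0.003
gripper_force: 0.0
clock: 4.18
ee_pos: [0.5004, 0.1686, 0.0353]
tcp_rot: [0.241, -3.128, 0.002]
ft_force: [-2.1, -0.1, -0.9]
grip_width: 0.0
gripper_force: 0.0
t 4.1833 jig xy [-0.11250059 -0.00345884] z 0.03531302515458326 F [-2.12587865 -0.07174075 -0.9078357 ] w 0.00022111542457499772 yaw y-axis 98.82206174804725
clock: 4.52
ee_pos: [0.5026, 0.1693, 0.028]
tcp_rot: [-0.241, 3.131, 0.001]
ft_force: [-0.2, 0.7, 0.8]
grip_width: -0.001
gripper_force: 0.0
t 4.5167 jig xy [-0.112871   -0.00119095] z 0.02801420550522611 F [-0.1623442   0.70136407  0.83033642] w -0.0010553185477936555 yaw y-axis 98.7840493264922
```

```bash
python3 -m pendant '[[0.001,-0.01,0.003,0],[0.001,-0.02,0.003,0],[0.001,-0.03,0.003,0],[0.001,-0.04,0.003,0],[0.001,-0.048,0.003,0]]' && python3 -m pendant '[[0,-0.008,0,0],[0,-0.014,0,0],[0,-0.02,0,0],[0,-0.024,0,0],[0,-0.024,0,0]]' && python3 w.py && python3 -m pendant '[[0,-0.003,0,0],[0,-0.006,0,0],[0,-0.006,0,0]]' && python3 w.py
python3 - <<'E'
from bench import bot
import cv2,pickle
d={n:bot.camera(n) for n in("side","top")};pickle.dump(d,open('c2.pkl','wb'))
a=cv2.resize(d['top']['color'][215:335,160:430],None,fx=2.9,fy=2.9,interpolation=cv2.INTER_CUBIC)
b=cv2.resize(d['side']['color'][160:310,230:530],(500,250))
import numpy as np
o=np.zeros((600,783,3),np.uint8);o[:348]=a;o[348:598,:500]=b
cv2.imwrite('pics/push3.png',o)
E
```

```text
clock: 4.93
ee_pos: [0.5089, 0.1197, 0.0245]
tcp_rot: [-0.239, 3.132, -0.0]
ft_force: [-0.3, -1.0, -0.2]
grip_width: -0.004
gripper_force: 0.4
clock: 5.35
ee_pos: [0.5124, 0.097, 0.0243]
tcp_rot: [-0.239, 3.132, -0.0]
ft_force: [-0.1, 0.3, 0.2]
grip_width: -0.001
gripper_force: 0.0
t 5.35 jig xy [-0.03989051 -0.00261974] z 0.024329470373715238 F [-0.12308255  0.3396336   0.16480655] w -0.0009732048862914999 yaw y-axis 98.73821196572555
clock: 5.6
ee_pos: [0.5131, 0.0915, 0.0243]
tcp_rot: [0.24, -3.132, 0.0]
ft_force: [-0.4, 0.1, 0.4]
grip_width: -0.004
gripper_force: 0.0
t 5.6 jig xy [-0.03435847 -0.00268959] z 0.02428272716885487 F [-0.43970313  0.09159834  0.39708726] w -0.004021019114369756 yaw y-axis 98.78087050820227
```

View pics/push3.png

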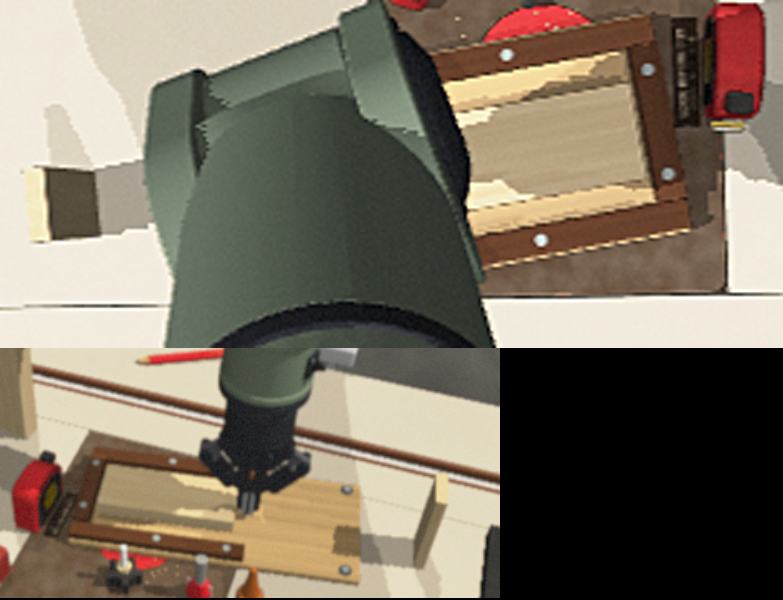

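The blank's leading end, at crop (634,85)–(648,180), is nearly at the stop's face, (632,70)–(650,180). I'll creep on until the force rises.

```bash
python3 -m pendant '[[0,-0.001,0,0],[0,-0.002,0,0],[0,-0.002,0,0]]' |grep -E 'ee_pos|ft' ; python3 -m pendant '[[0,-0.001,0,0],[0,-0.002,0,0],[0,-0.002,0,0]]' |grep -E 'ee_pos|ft'; python3 w.py
```

```text
ee_pos: [0.5134, 0.0899, 0.0243]
ft_force: [-0.3, 0.2, -0.1]
ee_pos: [0.5137, 0.0877, 0.0243]
ft_force: [-0.4, -0.2, -0.2]
t 6.2 jig xy [-0.03055301 -0.00266641] z 0.024310320820883 F [-0.43497426 -0.15302361 -0.20531651] w -0.0015820947589568132 yaw y-axis 98.77521363657561
```

```bash
for i in 1; do python3 -m pendant '[[0,-0.001,0,0],[0,-0.002,0,0],[0,-0.002,0,0]]' |grep -E 'ee_pos|ft' ; python3 -m pendant '[[0,-0.001,0,0],[0,-0.001,0,0],[0,-0.001,0,0]]' |grep -E 'ee_pos|ft'; done; python3 w.py
```

```text
ee_pos: [0.5137, 0.0871, 0.0243]
ft_force: [-2.8, 7.3, -0.3]
ee_pos: [0.5137, 0.0868, 0.0243]
ft_force: [-3.7, 11.4, 0.6]
t 6.7 jig xy [-0.02966512 -0.00285282] z 0.02426406349445908 F [-3.72810502 11.40163067  0.62065359] w -0.0002730826418416464 yaw y-axis 98.88252994204237
```

The force is 11 N at x = -29.7 mm (predicted -29.5), so the blank is against the stop. I retreat and check.

```bash
python3 -m pendant '[[0,0.01,0,0],[0,0.03,0,0],[0,0.05,0,0],[0,0.06,0,0],[0,0.06,0,0]]' >/dev/null; python3 -m pendant '[[0,0,-0.03,0],[0,0,-0.07,0],[0,0.02,-0.11,0],[0,0.05,-0.14,0],[0,0.08,-0.16,0]]'>/dev/null; python3 -m pendant '[[0,0.04,0,0],[0,0.08,0,0],[0,0.11,0,0],[0,0.11,0,0]]'>/dev/null; python3 w.py
python3 - <<'E'
from bench import bot
import cv2,pickle
d={n:bot.camera(n) for n in("side","top")};pickle.dump(d,open('c3.pkl','wb'))
a=cv2.resize(d['top']['color'][215:335,160:430],None,fx=2.9,fy=2.9,interpolation=cv2.INTER_CUBIC)
b=cv2.resize(d['side']['color'][160:310,230:530],(500,250))
import numpy as np
o=np.zeros((600,783,3),np.uint8);o[:348]=a;o[348:598,:500]=b
cv2.imwrite('pics/end.png',o)
E
```

```text
t 7.8667 jig xy [-0.28378697 -0.00353417] z 0.18425884075360002 F [ 0.15043504  0.6787333  -0.18282206] w -0.001850334978155928 yaw y-axis 99.12989685559704
```

View pics/end.png

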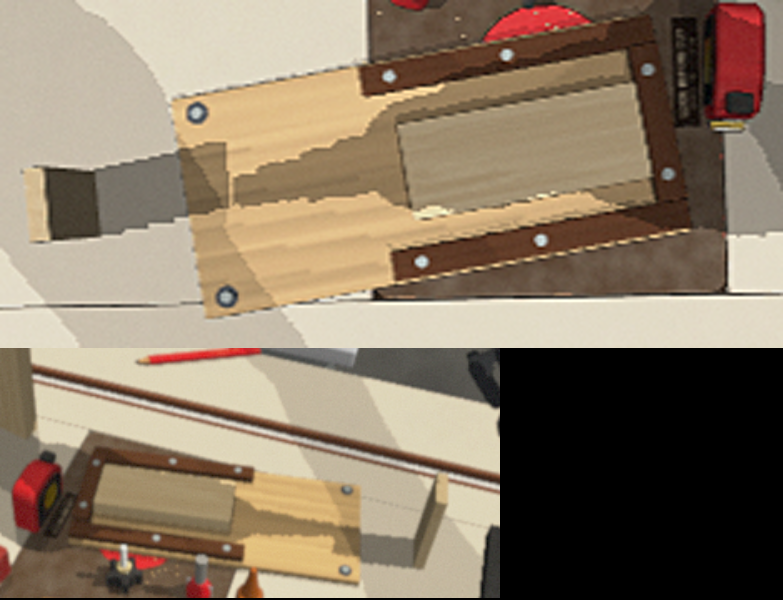

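The blank lies flat and square against the stop: its tail is at (398,122)–(414,217), its lead is at the stop face at x≈635–652, and the arm is clear. I'm handing the job in.

```bash
python3 -c "
from bench import bot
print(bot.finish_job())"
```

```text
the job is handed in; nothing more can be done
None
```

The blank was toppled flat into the pocket and pushed against the end stop (11 N contact force), and the job was handed in at about 8 s with the arm clear of everything; no verdict was returned.

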